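# Load the infeed magazine of the capping press and hang the cap bin

### The arm

A 7-joint arm with a two-finger parallel gripper is mounted at the origin on a cart in front of the work surface, level with it; the furniture and walls round the work are solid. World frame = base frame: x ahead of the robot, y to its left, z up, the work surface at z = 0. Lengths are in m, angles in rad, forces in N, time in s.
With the tool pointing down it reaches from about 0.4 to 0.85 m from the base axis. Payload 10.4 kg.
Tool frame: the origin (TCP) lies midway between the tips of the shut fingers; the grasp point (between the pads) lies 19 mm behind it; z points along the fingers, y is the line along which they close (so a half turn about z gives the same grasp; the last joint's range is limited). The gripper opens to 87 mm and grips with 3 to 60 N. Pads are 19 mm wide; open, the fingers measure 117 mm over their backs; the gripper's body (75 mm by 190 mm) begins 51 mm behind the grasp point.
Start: joints at [-1.241, 0.332, -0.065, 1.46, 0.022, 1.35, -0.088], TCP at [0.216, 0.587, 0.223] pointing down, gripper open.
Joint ranges: [-2.6, 2.6], [-0.5, 2.12], [-1.47, 1.34], [0.16, 2.42], [-1.27, 4.41], [0.06, 2.06], [-2.6, 2.6]. Speed limits (rad/s): [2.22, 2.22, 2.79, 2.79, 3.14, 3.14, 3.14].

### API

Orientations are given as a unit quaternion [x, y, z, w].
In Python, from bench import r gives the robot as it stands.
- The arm moves only by the tool arm_command, never from a script. Its arguments are lists of equal length, an entry for each row: "xyz": the shift along the world's x, y, z in m, a list of three; "rot": the turn, a rotation vector about the world's x, y, z in rad, a list of three. In form: {"xyz": [[tx, ty, tz], ...], "rot": [[ax, ay, az], ...]}. A call has 1 to 20 rows; each row is the pose to reach, as a shift and turn from the pose commanded when the call began; what a row does not reach only later rows make up. A row lasts 1/12 s, in which the tool goes at most 41.7 mm and 7.16 degrees, less where a joint would pass 70% of its speed; a pose out of reach is approached as far as the arm can. A call with a gripper value outside its range is refused whole. "grip" is the opening, from 0 (shut) to 1 (fully open), set as the call begins (left out, the last holds). The fingers move at their own pace and stop on an object; "squeeze" is the grip in N (left out, the last holds). Time passes only in rows, so rows that repeat a pose let the fingers close. It gives the time, the measured TCP pose, the force, the opening and the grip force at its end, in the units of the state.
- r.read_state(): the state, without advancing time (a new reading comes with each control period).
- r.camera(name): name is "scene" or "top"; returns the picture (384x512x3 uint8, red, green, blue); there is no depth.
- r.camera_model(name): a dict with "fx", "fy", "cx", "cy" (pixels), "k1" (the pictures are not rectified: a ray, as slopes to the right and down, at radius r is drawn at 1 + k1 r^2 times it, then the intrinsics apply), "T" (4x4, takes a point from camera to world coordinates). Camera axes: x right, y up, looking along -z (the intrinsics and any distortion apply to the point x, -y, -z); pixel columns grow to the right and rows downward; lengths in m; the calibration is good to about 2 mm. A picture is of the moment at which its call begins. camera_model takes no time and is no camera call.
- r.close_job(): hands the job in; it is judged then, once.
Trained networks look in the newest picture that a camera, given by its name, has taken for a name from the list of things; names that differ only in an ending like _2 or _b are one class to them, and where a whole thing is asked for, a point or a joint stands for the part that bears it (a point fixed in the world has none). Each returns a list of dicts, best first, with "conf" (0 to 1); they miss things now and then, are a little off and sometimes report something else, mostly with a low value. They report only what shows in the picture. A call takes as long as a camera call. They do not tell look-alikes from the thing itself.
- r.look_for(label, camera): "at" ([x, y, z] in m, in the coordinates of the camera as it stood for that picture, good to about 4 mm: the middle of the surface that is visible of it).
- r.spot_point(label, camera): "at" ([x, y, z] in m, in the coordinates of the camera as it stood for that picture, good to about 4 mm: a listed point, or the origin of a listed thing).
The state is a dict: "time": time; "joint_positions": joint angles; "joint_vel": joint speeds; "joint_torque": joint torques, N m; "ee_pos": TCP position; "eef_rot": TCP orientation; "ft_force": force on the tool from outside, world axes, zero at the start; "torque": the same for the moment, N m; "width": finger opening in m; "grip_force": force on a finger pad.
Only numpy, scipy, OpenCV 4.12 (cv2) and the standard library are available. Lean on these libraries where they do the work, as an engineer would, in place of code of your own. Each camera call takes 0.05 s, during which the arm holds its last target. There are 200 camera calls.

### The job

Get the capping station ready for the next run. Slide the orange retaining gate of the infeed magazine fully aside, load every aluminium vial nest that stands on the bench, upright, over the loading ledge into the lane until it lies wholly behind the gate line, and slide the gate fully shut behind them. Also hang the yellow bin of purple caps by its rear lip on the top row of louvres of the blue panel, and leave the tools and the other things on the bench where they are.

Things in the scene. Friction and masses are not known exactly. Their poses are not given: they have to be found in the camera images.
- magazine: Fixed aluminium infeed magazine. Origin: underside (on the bench), middle of the gate line. Flat bed 116 mm wide (x), top 18 mm above the bench; nests slide on it. Loading ledge on the +y side of the gate line, lane on the -y side. A 24 mm wide track at bed height carries the open gate out along -x to a 26 mm high end piece at x = -170 mm.
- ledge_mid (a point): Middle of the loading ledge, on the bed's surface. The ledge runs from the gate line (magazine y = 0) to y = +93 mm, open at that end, between two 10 mm high side guides that narrow from 110 mm apart at the outer end to 97 mm at the gate.
- lane_mid (a point): Middle of the lane, on the bed's surface (magazine y = -90 mm). Lane 95 mm wide, from the shut gate's inner face (y = -3 mm) to the end stop (y = -177 mm): room for three nests, one behind the other. A clear guard roofs it from y = -34 mm on, underside 76, top 80 mm above the bench: push nests in from the ledge, each pushing on the one before.
- gate (a joint): Retaining gate: orange plate across the lane mouth, 100 mm wide, 6 mm thick, 29 mm high above the bed. Value in m: 0 = shut, 0.106 = fully aside; it slides towards the magazine's -x (towards the robot) as the value grows. About 2 N of friction; stays where it is left.
- gate_knob (a point): On the axis of the gate's black upright knob, a cylinder 16 mm in diameter and 26 mm high. This point lies 65 mm above the bench, the knob's top 78 mm, its foot 52 mm. It rides with the gate.
- nest_1: Vial nest: aluminium block 52 mm (x) by 90 mm (y) by 20 mm high with purple-capped vials standing in it up to 48 mm, 0.26 kg. Origin: centre of its underside. Grasp the block by its two long sides (52 mm apart). In the lane its 90 mm length lies across the lane (either way round). May be absent.
- nest_2: Vial nest, as nest_1; may be absent.
- nest_3: Vial nest, as nest_1; may be absent.
- cap_bin: Yellow plastic bin of purple caps, 100 (x) by 64 (y) by 50 mm high, 0.16 kg. Origin: centre of its underside. Low front, 26 mm high, at -x; side walls full height from x = -22 to +50 mm: grasp across them (64 mm). A hanging lip at the top of its back wall (outer face x = +50 mm).
- bin_lip (a point): Middle of the lip's lower edge, at (59.5, 0, 37) mm in the bin's frame. The lip: a web 56 mm wide reaching back from the rim (underside 47 mm up), then a 3 mm plate hooking down at x = 58 to 61 mm, from 50 to 37 mm up; the 8 mm gap between back wall and lip takes a louvre strip.
- panel: Fixed blue louvred panel on a foot, facing its own -x (towards the robot). Origin: on the bench under the middle of the sheet's front face (x = 0). Sheet 150 mm wide (y), 162 mm high. Three rows of louvres, top edges 135, 97 and 59 mm above the bench. Foot 8 mm high, reaching 18 mm in front of the sheet.
- louvre_top (a point): Middle of the top edge of the top louvre row: an upright strip 146 mm wide (y), 3 mm thick, 16 mm high, at x = -12 to -9 mm of the panel, with a 9 mm gap behind it, open at the top, for the lip. The bin hangs with its underside about 88 mm above the bench, its back wall leaning on the row below, drooping about 6 degrees forward.
- multimeter: Hand multimeter at the right rear, a bystander. Origin: centre of its underside.
- steel_weight: Square steel weight with a knob, a bystander. Origin: centre of its underside.
- caliper: Digital caliper at the left, a bystander.
- side_cutters: Side cutters with red grips at the left rear, a bystander.
- tape_1: Roll of tan tape at the right, a bystander.
Mind the look-alikes: they are no part of the job. Leave any red look-alike of the nest_1 alone.

How it is judged:
By the outcome, as a careful person would: the job done as asked, in the order asked, and still so for the second after the job is handed in, with the robot touching nothing.
Of nest_1, nest_2, nest_3 only 2 to 3 are there at a start; the rules pass over those that are not, and their reading is None.
At some moment in a run one of nest_1, nest_2, nest_3, cap_bin may be knocked a few centimetres aside while the robot is not near it.
Once in a run the grip may slacken for a moment while it holds something.
It also fails if it takes over 210 s, if anything falls off the work surface, if the arm or the gripper's body presses on something with over 40 N, if the wrist force passes 120 N, or if a joint passes its speed limit or range.

## Working session

There is one attempt and no reset: what is moved stays moved. The work goes in short steps, Python scripts to look and compute and a tool call to move; the robot and the scene stay as the last step left them, time stands still between calls to the robot, and variables do not carry over. Pictures are saved under pics/ and viewed, at most 14 in all, crops included, and the job is handed in when it is done.

Besides the shell and the picture viewer there is one more tool, called after "Emit:" by a JSON object that holds its "fn" and its "kwargs", one argument or row to a line. arm_command: Moves the arm, as the interface text tells. Its arguments: {"type":"object","properties":{"xyz":{"type":"array"},"rot":{"type":"array"},"grip":{"type":"number"},"squeeze":{"type":"number"}},"required":["xyz","rot"]}

```bash
mkdir -p pics
cat > h.py <<'E'
import numpy as np, cv2
from bench import r
def w(cam,p):
    T=np.array(r.camera_model(cam)["T"]); return (T@np.append(p,1))[:3]
def px(cam,P):
    m=r.camera_model(cam);T=np.array(m["T"]);p=np.linalg.inv(T)@np.append(P,1)
    a,b=p[0]/-p[2],-p[1]/-p[2];k=1+m["k1"]*(a*a+b*b);return np.array([m["fx"]*a*k+m["cx"],m["fy"]*b*k+m["cy"]])
def ray(cam,u,v,z):
    m=r.camera_model(cam);T=np.array(m["T"]);a0,b0=(u-m["cx"])/m["fx"],(v-m["cy"])/m["fy"];a,b=a0,b0
    for _ in range(20):
        k=1+m["k1"]*(a*a+b*b);a,b=a0/k,b0/k
    d=T[:3,:3]@np.array([a,-b,-1]);o=T[:3,3];return o+d*(z-o[2])/d[2]
def save(cam,name,crop=None,s=1.5):
    im=r.camera(cam)
    if crop: im=im[crop[1]:crop[3],crop[0]:crop[2]]
    cv2.imwrite("pics/"+name,cv2.resize(im,None,fx=s,fy=s,interpolation=cv2.INTER_CUBIC)[:,:,::-1])
def spots(cam,labels,f="spot_point"):
    for l in labels:
        for d in getattr(r,f)(l,cam)[:5]:
            P=w(cam,d["at"]);print(cam,f,l,round(d["conf"],2),P.round(3),px(cam,P).round(0))
E
python3 - <<'E'
from h import *
for c in("scene","top"):
    save(c,c+"0.png"); spots(c,["magazine","ledge_mid","lane_mid","gate_knob","nest_1","cap_bin","bin_lip","panel","louvre_top"])
    print(np.array(r.camera_model(c)["T"]).round(3).tolist())
s=r.read_state();print(s["time"],s["ee_pos"],s["eef_rot"],s["width"])
E
```

```text
scene spot_point magazine 0.63 [0.613 0.01  0.003] [291. 221.]
scene spot_point ledge_mid 0.86 [0.614 0.056 0.017] [284. 214.]
scene spot_point ledge_mid 0.58 [ 0.684  0.285 -0.   ] [262. 190.]
scene spot_point lane_mid 0.71 [ 0.613 -0.082  0.018] [306. 228.]
scene spot_point lane_mid 0.67 [ 0.487  0.412 -0.   ] [213. 194.]
scene spot_point gate_knob 0.51 [0.608 0.01  0.062] [290. 210.]
scene spot_point gate_knob 0.26 [0.618 0.054 0.018] [285. 213.]
scene spot_point nest_1 0.72 [ 0.483  0.417 -0.002] [212. 194.]
scene spot_point nest_1 0.57 [ 0.489  0.118 -0.001] [253. 222.]
scene spot_point nest_1 0.49 [0.436 0.276 0.002] [221. 210.]
scene spot_point cap_bin 0.64 [ 0.443 -0.175  0.   ] [291. 260.]
scene spot_point cap_bin 0.52 [ 0.671 -0.409  0.002] [375. 263.]
scene spot_point cap_bin 0.41 [0.761 0.09  0.001] [303. 201.]
scene spot_point bin_lip 0.77 [ 0.511 -0.173  0.038] [304. 245.]
scene spot_point panel 0.66 [ 0.615  0.011 -0.001] [291. 221.]
scene spot_point panel 0.62 [ 0.683  0.285 -0.001] [262. 190.]
scene spot_point panel 0.18 [ 0.482  0.411 -0.001] [212. 194.]
scene spot_
[... 630 characters left out ...]
1 0.72 [0.478 0.411 0.003] [191. 218.]
top spot_point nest_1 0.56 [0.414 0.733 0.002] [111. 233.]
top spot_point cap_bin 0.59 [ 0.446 -0.177 -0.001] [338. 227.]
top spot_point cap_bin 0.39 [ 0.607 -0.084  0.019] [316. 186.]
top spot_point bin_lip 0.98 [ 0.504 -0.179  0.037] [341. 212.]
top spot_point panel 0.72 [0.675 0.279 0.138] [222. 165.]
top spot_point panel 0.6 [0.685 0.282 0.004] [224. 166.]
top spot_point louvre_top 0.76 [0.677 0.279 0.138] [222. 164.]
[[0.008, 0.998, -0.064, 0.496], [-1.0, 0.007, -0.013, 0.151], [-0.013, 0.064, 0.998, 1.561], [0.0, 0.0, 0.0, 1.0]]
1.0 [0.21596317 0.58651932 0.22257907] [1.75513393e-01 9.84477042e-01 4.31984191e-05 7.41559359e-06] 0.08727862046205723
```

```bash
sleep 0; ls pics
```

```text
scene0.png
top0.png
```

Run:
```python
import cv2
a=cv2.imread('pics/top0.png');b=cv2.imread('pics/scene0.png')
f=lambda i,x0,y0,x1,y1,s:cv2.resize(i[int(y0*1.5):int(y1*1.5),int(x0*1.5):int(x1*1.5)],None,fx=s,fy=s,interpolation=cv2.INTER_CUBIC)
cv2.imwrite('pics/t1.png',f(a,140,120,400,280,2));cv2.imwrite('pics/s1.png',f(b,150,130,410,300,2))
```

```text
(no output)
```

View pics/t1.png

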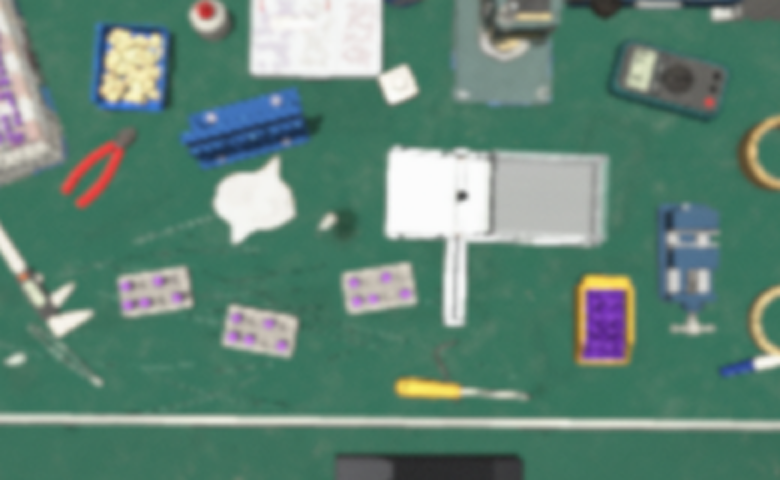

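View pics/s1.png

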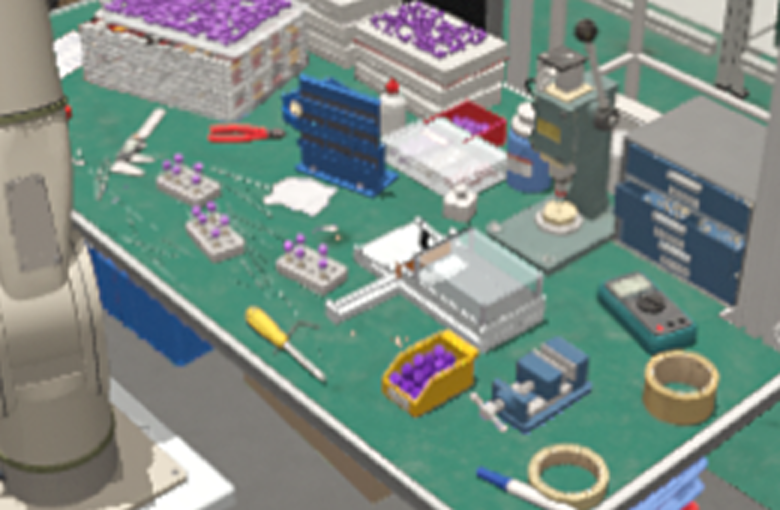

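View pics/top0.png

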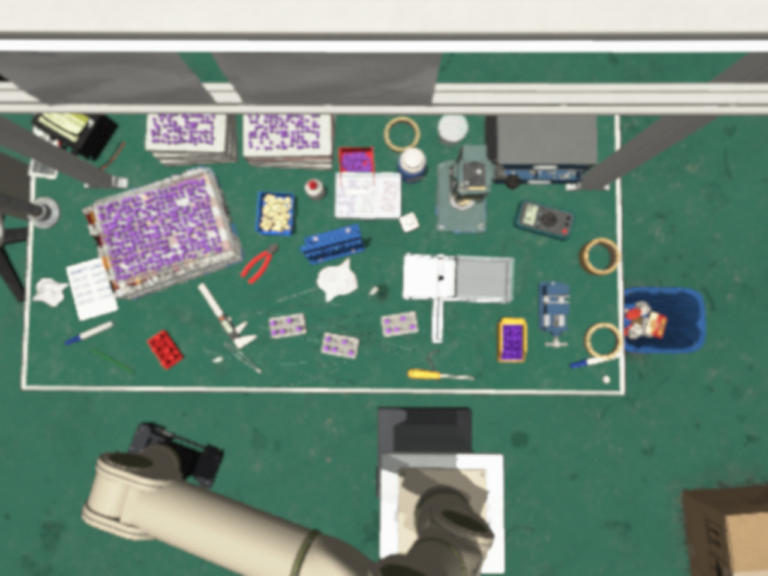

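Pictures: three aluminium nests in the top view at px (191,218), (227,230), (266,215). The red block at (110,233) is the look-alike and stays. The yellow bin with purple caps is at (338,227), not the red or blue bins at the rear. The panel is at (222,163). The gate knob is at (293,184) and the gate is shut. I'll measure the yaws next.

Run:
```python
from h import *
im=r.camera("top");hsv=cv2.cvtColor(im,cv2.COLOR_RGB2HSV).astype(int);H,S,V=hsv[...,0],hsv[...,1],hsv[...,2]
green=(H>60)&(H<90)&(S>70)
def rect(c,mask,z,rad=20):
    m=np.zeros(mask.shape,np.uint8);u,v=map(int,c);m[v-rad:v+rad,u-rad:u+rad]=mask[v-rad:v+rad,u-rad:u+rad]
    n,l,st,ce=cv2.connectedComponentsWithStats(m)
    k=1+np.argmax(st[1:,4]);ys,xs=np.where(l==k)
    P=np.array([ray("top",a,b,z)[:2] for a,b in zip(xs,ys)],np.float32)
    (cx,cy),(a,b),t=cv2.minAreaRect(P)
    if a<b:a,b=b,a;t+=90
    q=np.cov((P-P.mean(0)).T);e=np.linalg.eigh(q)[1][:,1]
    print(c,"ctr",P.mean(0).round(3),(round(cx,3),round(cy,3)),"size",round(a,3),round(b,3),"long axis deg",round(t%180,1),"pca",round(np.degrees(np.arctan2(e[1],e[0]))%180,1))
for c in((191,218),(227,230),(266,215)): rect(c,~green,.02)
rect((338,227),((H>15)&(H<35)&(S>100))|((H>125)&(H<160)&(S>60)),.04)
rect((222,164),(H>100)&(H<120)&(S>120),.1,30)
for p in((390,148),(607,155),(605,245),(387,238),(444,322),(464,322)): print(ray("top",140+p[0]/3,120+p[1]/3,.02).round(3))
save("top","panel.png",(190,140,400,250),3.6)
save("scene","pan2.png",(190,130,360,290),3.6)
```

```text
(191, 218) ctr [0.482 0.408] (0.482, 0.409) size 0.101 0.061 long axis deg 99.1 pca 99.5
(227, 230) ctr [0.432 0.269] (0.432, 0.269) size 0.101 0.061 long axis deg 80.2 pca 80.4
(266, 215) ctr [0.488 0.112] (0.488, 0.113) size 0.099 0.062 long axis deg 99.9 pca 98.2
(338, 227) ctr [ 0.453 -0.178] (0.453, -0.179) size 0.113 0.07 long axis deg 179.6 pca 178.2
(222, 164) ctr [0.688 0.283] (0.687, 0.287) size 0.156 0.071 long axis deg 105.4 pca 105.2
[0.673 0.097 0.02 ]
[ 0.665 -0.19   0.02 ]
[ 0.546 -0.186  0.02 ]
[0.553 0.101 0.02 ]
[0.443 0.025 0.02 ]
[ 0.444 -0.001  0.02 ]
```

View pics/panel.png

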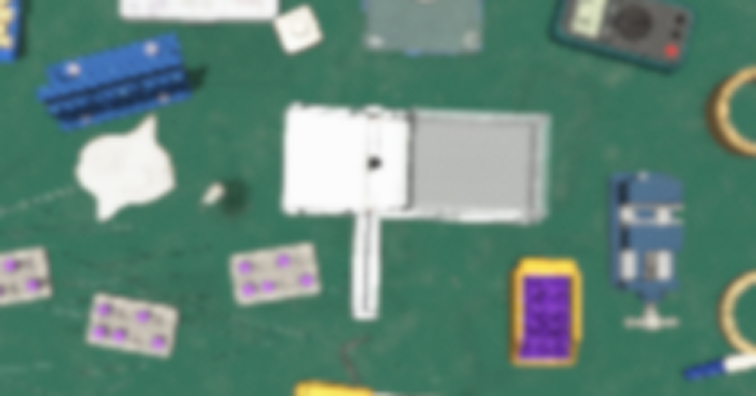

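View pics/pan2.png

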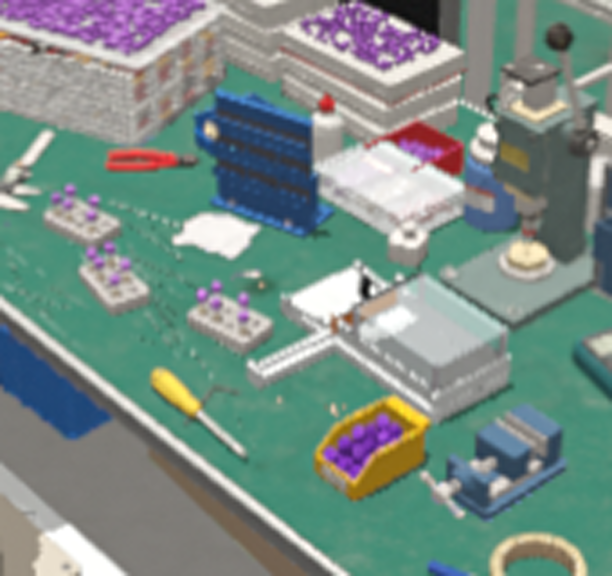

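Emit:
{"fn": "arm_command", "kwargs": {
  "xyz": [
    [0.395,-0.577,0],
    [0.395,-0.577,0],
    [0.395,-0.577,0],
    [0.395,-0.577,0],
    [0.395,-0.577,0],
    [0.395,-0.577,0],
    [0.395,-0.577,0],
    [0.395,-0.577,0],
    [0.395,-0.577,0],
    [0.395,-0.577,0],
    [0.395,-0.577,0],
    [0.395,-0.577,0],
    [0.395,-0.577,0],
    [0.395,-0.577,0],
    [0.395,-0.577,0],
    [0.395,-0.577,0],
    [0.395,-0.577,0],
    [0.395,-0.577,0],
    [0.395,-0.577,-0.05],
    [0.395,-0.577,-0.09]
  ],
  "rot": [
    [0,0,-1.24],
    [0,0,-1.24],
    [0,0,-1.24],
    [0,0,-1.24],
    [0,0,-1.24],
    [0,0,-1.24],
    [0,0,-1.24],
    [0,0,-1.24],
    [0,0,-1.24],
    [0,0,-1.24],
    [0,0,-1.24],
    [0,0,-1.24],
    [0,0,-1.24],
    [0,0,-1.24],
    [0,0,-1.24],
    [0,0,-1.24],
    [0,0,-1.24],
    [0,0,-1.24],
    [0,0,-1.24],
    [0,0,-1.24]
  ],
  "grip": 0.55
}}

```text
time: 2.82
ee_pos: [0.6129, 0.0088, 0.1403]
eef_rot: [0.715, 0.699, 0.002, 0.002]
ft_force: [1.0, 1.0, -0.8]
width: 0.0477
grip_force: 0.0
```

Emit:
{"fn": "arm_command", "kwargs": {
  "xyz": [
    [0,0,-0.03],
    [0,0,-0.06],
    [0,0,-0.078],
    [0,0,-0.078],
    [0,0,-0.078]
  ],
  "rot": [
    [0,0,0],
    [0,0,0],
    [0,0,0],
    [0,0,0],
    [0,0,0]
  ]
}}

```text
time: 3.23
ee_pos: [0.6106, 0.0096, 0.061]
eef_rot: [0.715, 0.699, -0.001, -0.0]
ft_force: [-0.0, -0.7, 0.4]
width: 0.0477
grip_force: 0.0
```

Emit:
{"fn": "arm_command", "kwargs": {
  "xyz": [
    [0,0,0],
    [0,0,0],
    [0,0,0],
    [0,0,0],
    [0,0,0],
    [0,0,0]
  ],
  "rot": [
    [0,0,0],
    [0,0,0],
    [0,0,0],
    [0,0,0],
    [0,0,0],
    [0,0,0]
  ],
  "grip": 0,
  "squeeze": 15
}}

```text
time: 3.73
ee_pos: [0.611, 0.0096, 0.0616]
eef_rot: [0.715, 0.699, 0.0, 0.0]
ft_force: [-2.1, 0.4, 1.5]
width: 0.0152
grip_force: 2.2
```

Emit:
{"fn": "arm_command", "kwargs": {
  "xyz": [
    [-0.01,0,0],
    [-0.03,0.001,0],
    [-0.05,0.001,0],
    [-0.07,0.002,0],
    [-0.09,0.002,0],
    [-0.1,0.002,0],
    [-0.106,0.002,0],
    [-0.11,0.002,0],
    [-0.11,0.002,0],
    [-0.11,0.002,0]
  ],
  "rot": [
    [0,0,0],
    [0,0,0],
    [0,0,0],
    [0,0,0],
    [0,0,0],
    [0,0,0],
    [0,0,0],
    [0,0,0],
    [0,0,0],
    [0,0,0]
  ]
}}

```text
time: 4.57
ee_pos: [0.5073, 0.0127, 0.0629]
eef_rot: [0.714, 0.7, 0.006, 0.005]
ft_force: [30.3, 2.9, -23.7]
width: 0.0162
grip_force: 15.0
```

Emit:
{"fn": "arm_command", "kwargs": {
  "xyz": [
    [0.003,0,0],
    [0.003,0,0],
    [0.003,0,0],
    [0.003,0,0],
    [0.003,0,0.04],
    [0.003,0,0.08],
    [0.003,0,0.08]
  ],
  "rot": [
    [0,0,0],
    [0,0,0],
    [0,0,0],
    [0,0,0],
    [0,0,0],
    [0,0,0],
    [0,0,0]
  ],
  "grip": 0.5
}}

```text
time: 5.15
ee_pos: [0.5071, 0.0113, 0.1478]
eef_rot: [0.715, 0.699, 0.004, 0.002]
ft_force: [1.4, 0.9, 1.2]
width: 0.043
grip_force: 0.0
```

Run:
```python
from h import *
for c in("scene","top"):
    r.camera(c); spots(c,["gate_knob","nest_1","cap_bin"])
print(r.read_state()["joint_positions"],r.read_state()["ee_pos"])
```

```text
scene spot_point gate_knob 0.47 [0.509 0.015 0.062] [272. 219.]
scene spot_point nest_1 0.76 [ 0.491  0.115 -0.001] [253. 222.]
scene spot_point nest_1 0.5 [0.483 0.412 0.003] [212. 193.]
scene spot_point nest_1 0.48 [0.435 0.273 0.006] [221. 209.]
scene spot_point cap_bin 0.91 [ 0.446 -0.174 -0.001] [291. 259.]
scene spot_point cap_bin 0.56 [ 0.508 -0.173  0.039] [303. 245.]
scene spot_point cap_bin 0.29 [ 0.613 -0.079  0.017] [306. 228.]
top spot_point nest_1 0.82 [ 0.429  0.266 -0.002] [227. 230.]
top spot_point nest_1 0.67 [0.479 0.412 0.001] [191. 218.]
top spot_point nest_1 0.6 [0.417 0.733 0.001] [111. 232.]
top spot_point nest_1 0.56 [ 0.493  0.111 -0.002] [266. 215.]
top spot_point cap_bin 0.77 [ 0.443 -0.177  0.005] [339. 228.]
[-0.58941499  0.13124768  0.51486749  1.90562269 -0.07096597  1.12442594
 -0.0694838 ] [0.50325116 0.01138975 0.14022261]
```

Emit:
{"fn": "arm_command", "kwargs": {
  "xyz": [
    [-0.012,0.04,0],
    [-0.012,0.08,0],
    [-0.012,0.102,0],
    [-0.012,0.102,-0.03],
    [-0.012,0.102,-0.06],
    [-0.012,0.102,-0.09],
    [-0.012,0.102,-0.11],
    [-0.012,0.102,-0.11]
  ],
  "rot": [
    [0,0,0.06],
    [0,0,0.12],
    [0,0,0.18],
    [0,0,0.18],
    [0,0,0.18],
    [0,0,0.18],
    [0,0,0.18],
    [0,0,0.18]
  ],
  "grip": 1
}}

```text
time: 6.22
ee_pos: [0.4889, 0.1124, 0.027]
eef_rot: [0.649, 0.761, -0.003, -0.001]
ft_force: [-0.6, 0.2, 0.2]
width: 0.0845
grip_force: 0.0
```

Emit:
{"fn": "arm_command", "kwargs": {
  "xyz": [
    [0.001,0,-0.02],
    [0.001,0,-0.02],
    [0.001,0,-0.02]
  ],
  "rot": [
    [0,0,0],
    [0,0,0],
    [0,0,0]
  ],
  "grip": 1
}}

```text
time: 6.47
ee_pos: [0.4928, 0.1133, 0.0116]
eef_rot: [0.649, 0.761, -0.001, -0.0]
ft_force: [0.2, 0.5, 1.0]
width: 0.0867
grip_force: 0.0
```

Emit:
{"fn": "arm_command", "kwargs": {
  "xyz": [
    [0,0,0],
    [0,0,0],
    [0,0,0],
    [0,0,0],
    [0,0,0],
    [0,0,0]
  ],
  "rot": [
    [0,0,0],
    [0,0,0],
    [0,0,0],
    [0,0,0],
    [0,0,0],
    [0,0,0]
  ],
  "grip": 0.3,
  "squeeze": 35
}}

```text
time: 6.97
ee_pos: [0.4929, 0.1136, 0.0115]
eef_rot: [0.649, 0.761, 0.0, -0.0]
ft_force: [-3.5, 0.4, 2.7]
width: 0.0551
grip_force: 1.8
```

Emit:
{"fn": "arm_command", "kwargs": {
  "xyz": [
    [0,0,0],
    [0,0,-0.003],
    [0,0,-0.006],
    [0,0,-0.006]
  ],
  "rot": [
    [0,0,0],
    [0,0,0],
    [0,0,0],
    [0,0,0]
  ],
  "grip": 0.75
}}

```text
time: 7.3
ee_pos: [0.4925, 0.1134, 0.0045]
eef_rot: [0.649, 0.761, -0.0, -0.0]
ft_force: [0.1, 0.5, -0.3]
width: 0.0645
grip_force: 0.0
```

Emit:
{"fn": "arm_command", "kwargs": {
  "xyz": [
    [0,0,0],
    [0,0,0],
    [0,0,0],
    [0,0,0],
    [0,0,0],
    [0,0,0],
    [0,0,0]
  ],
  "rot": [
    [0,0,0],
    [0,0,0],
    [0,0,0],
    [0,0,0],
    [0,0,0],
    [0,0,0],
    [0,0,0]
  ],
  "grip": 0.3
}}

```text
time: 7.88
ee_pos: [0.4928, 0.1135, 0.0052]
eef_rot: [0.649, 0.761, -0.0, -0.0]
ft_force: [-0.7, -0.1, -1.2]
width: 0.0521
grip_force: 35.0
```

Emit:
{"fn": "arm_command", "kwargs": {
  "xyz": [
    [0,0,0.03],
    [0,0,0.06],
    [0,0,0.09],
    [0.02,0,0.09],
    [0.05,0,0.09],
    [0.08,0,0.09],
    [0.1,0,0.09],
    [0.12,-0.02,0.09],
    [0.12,-0.04,0.09],
    [0.12,-0.056,0.09],
    [0.12,-0.056,0.09],
    [0.12,-0.056,0.09],
    [0.12,-0.056,0.09],
    [0.12,-0.056,0.09],
    [0.12,-0.056,0.09],
    [0.12,-0.056,0.09],
    [0.12,-0.056,0.07],
    [0.12,-0.056,0.05],
    [0.12,-0.056,0.04],
    [0.12,-0.056,0.04]
  ],
  "rot": [
    [0,0,0],
    [0,0,0],
    [0,0,0.12],
    [0,0,0.24],
    [0,0,0.36],
    [0,0,0.48],
    [0,0,0.6],
    [0,0,0.72],
    [0,0,0.84],
    [0,0,0.96],
    [0,0,1.08],
    [0,0,1.2],
    [0,0,1.3],
    [0,0,1.39],
    [0,0,1.39],
    [0,0,1.39],
    [0,0,1.39],
    [0,0,1.39],
    [0,0,1.39],
    [0,0,1.39]
  ]
}}

```text
time: 9.55
ee_pos: [0.6111, 0.0574, 0.0426]
eef_rot: [0.012, 1.0, -0.0, -0.002]
ft_force: [-0.4, -0.3, -3.9]
width: 0.0519
grip_force: 3.5
```

Emit:
{"fn": "arm_command", "kwargs": {
  "xyz": [
    [0,0,0],
    [0,0,0],
    [0,0,0]
  ],
  "rot": [
    [0,0,0],
    [0,0,0],
    [0,0,0]
  ]
}}

```text
time: 9.8
ee_pos: [0.6138, 0.0576, 0.0465]
eef_rot: [0.012, 1.0, 0.0, 0.001]
ft_force: [0.7, 0.2, -1.5]
width: 0.0514
grip_force: 35.0
```

Run:
```python
from h import *
save("scene","g1.png",(240,170,340,250),7)
spots("scene",["nest_1"]); s=r.read_state();print(s["width"],s["grip_force"],s["ee_pos"])
```

```text
scene spot_point nest_1 0.77 [0.486 0.412 0.001] [213. 193.]
scene spot_point nest_1 0.71 [0.615 0.06  0.04 ] [284. 209.]
scene spot_point nest_1 0.59 [0.434 0.271 0.001] [221. 211.]
scene spot_point nest_1 0.41 [0.614 0.057 0.017] [284. 213.]
0.051580864254452165 34.99118149280548 [0.61360159 0.05762046 0.04628326]
```

View pics/g1.png

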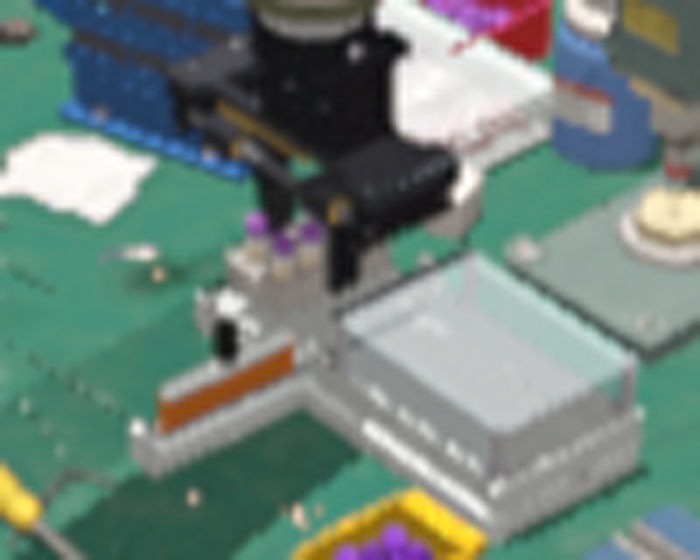

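The nest (around (275,270) in the crop) is still gripped and level above the ledge. The orange gate is fully aside along its track, with the knob at (225,340).

Emit:
{"fn": "arm_command", "kwargs": {
  "xyz": [
    [-0.001,0,-0.01],
    [-0.001,0,-0.018],
    [-0.001,0,-0.022],
    [-0.001,0,-0.022],
    [-0.001,0,-0.022]
  ],
  "rot": [
    [0,0,0],
    [0,0,0],
    [0,0,0],
    [0,0,0],
    [0,0,0]
  ]
}}

```text
time: 10.32
ee_pos: [0.6123, 0.0576, 0.0232]
eef_rot: [0.011, 1.0, 0.0, 0.0]
ft_force: [1.5, 1.2, 0.8]
width: 0.0516
grip_force: 35.0
```

Emit:
{"fn": "arm_command", "kwargs": {
  "xyz": [
    [0,0,0],
    [0,0,0],
    [0,0,0],
    [0,0,0.03],
    [0,0,0.06],
    [0,0,0.075],
    [0,0.03,0.075],
    [0,0.065,0.075],
    [0,0.065,0.075]
  ],
  "rot": [
    [0,0,0],
    [0,0,0],
    [0,0,0],
    [0,0,0],
    [0,0,0],
    [0,0,0],
    [0,0,0],
    [0,0,0],
    [0,0,0]
  ],
  "grip": 0.75
}}

```text
time: 11.07
ee_pos: [0.611, 0.1313, 0.0983]
eef_rot: [0.007, 1.0, 0.002, -0.0]
ft_force: [-1.1, 1.4, -0.0]
width: 0.0653
grip_force: 0.0
```

Emit:
{"fn": "arm_command", "kwargs": {
  "xyz": [
    [0,0,0],
    [0,0,0],
    [0,0,-0.03],
    [0,0,-0.06],
    [0,0,-0.072],
    [0,0,-0.072],
    [0,0,-0.072]
  ],
  "rot": [
    [0,0,0],
    [0,0,0],
    [0,0,0],
    [0,0,0],
    [0,0,0],
    [0,0,0],
    [0,0,0]
  ],
  "grip": 0
}}

```text
time: 11.65
ee_pos: [0.6119, 0.1216, 0.0264]
eef_rot: [0.012, 1.0, -0.0, -0.0]
ft_force: [0.6, 0.1, -0.2]
width: 0.0267
grip_force: 0.0
```

Emit:
{"fn": "arm_command", "kwargs": {
  "xyz": [
    [0,-0.01,0],
    [0,-0.02,0],
    [0,-0.03,0],
    [-0.001,-0.04,0],
    [-0.001,-0.05,0],
    [-0.001,-0.06,0],
    [-0.002,-0.07,0],
    [-0.002,-0.08,0],
    [-0.002,-0.09,0],
    [-0.002,-0.1,0],
    [-0.003,-0.107,0],
    [-0.003,-0.113,0],
    [-0.003,-0.113,0]
  ],
  "rot": [
    [0,0,0],
    [0,0,0],
    [0,0,0],
    [0,0,0],
    [0,0,0],
    [0,0,0],
    [0,0,0],
    [0,0,0],
    [0,0,0],
    [0,0,0],
    [0,0,0],
    [0,0,0],
    [0,0,0]
  ]
}}

```text
time: 12.73
ee_pos: [0.6099, 0.008, 0.0274]
eef_rot: [0.012, 1.0, 0.0, 0.001]
ft_force: [0.9, 0.7, 0.6]
width: 0.0008
grip_force: 0.0
```

Run:
```python
from h import *
r.camera("top");spots("top",["nest_1","cap_bin"]);s=r.read_state();print(s["ft_force"],s["ee_pos"])
save("scene","g2.png",(240,170,340,250),7)
spots("scene",["nest_1"]);
```

```text
top spot_point nest_1 0.86 [ 0.428  0.267 -0.   ] [227. 230.]
top spot_point nest_1 0.82 [ 0.417  0.735 -0.   ] [111. 232.]
top spot_point nest_1 0.8 [0.478 0.407 0.   ] [192. 218.]
top spot_point cap_bin 0.63 [ 0.444 -0.178 -0.001] [339. 227.]
[ 0.27833495 -1.05304169  0.25070616] [0.60838194 0.00842045 0.0261044 ]
scene spot_point nest_1 0.59 [0.435 0.273 0.003] [221. 210.]
scene spot_point nest_1 0.49 [0.484 0.414 0.001] [212. 193.]
```

View pics/g2.png

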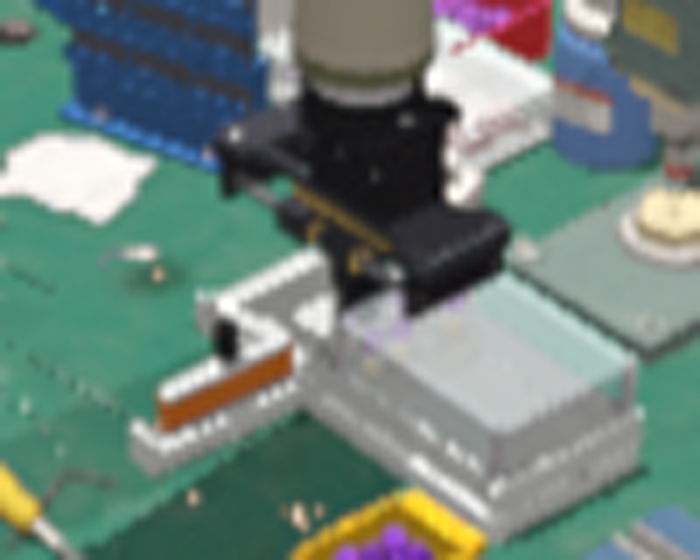

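Nest 1 is in the lane: its purple caps show through the guard at about (400,320), and the ledge is empty. Next is the middle nest.

Emit:
{"fn": "arm_command", "kwargs": {
  "xyz": [
    [0,0.01,0.03],
    [0,0.01,0.07],
    [0,0.03,0.1],
    [-0.02,0.06,0.1],
    [-0.04,0.09,0.1],
    [-0.06,0.12,0.1],
    [-0.08,0.15,0.1],
    [-0.11,0.18,0.1],
    [-0.14,0.22,0.1],
    [-0.176,0.26,0.1],
    [-0.176,0.26,0.1],
    [-0.176,0.26,0.1],
    [-0.176,0.26,0.1],
    [-0.176,0.26,0.1],
    [-0.176,0.26,0.1],
    [-0.176,0.26,0.1],
    [-0.176,0.26,0.08],
    [-0.176,0.26,0.05],
    [-0.176,0.26,0.03],
    [-0.176,0.26,0.02]
  ],
  "rot": [
    [0,0,0],
    [0,0,-0.12],
    [0,0,-0.24],
    [0,0,-0.36],
    [0,0,-0.48],
    [0,0,-0.6],
    [0,0,-0.72],
    [0,0,-0.84],
    [0,0,-0.96],
    [0,0,-1.08],
    [0,0,-1.2],
    [0,0,-1.32],
    [0,0,-1.44],
    [0,0,-1.56],
    [0,0,-1.68],
    [0,0,-1.716],
    [0,0,-1.716],
    [0,0,-1.716],
    [0,0,-1.716],
    [0,0,-1.716]
  ],
  "grip": 1
}}

```text
time: 14.65
ee_pos: [0.4314, 0.2682, 0.0436]
eef_rot: [0.764, 0.645, -0.002, 0.0]
ft_force: [-1.3, -1.1, 0.4]
width: 0.0872
grip_force: 0.0
```

Emit:
{"fn": "arm_command", "kwargs": {
  "xyz": [
    [0,0,0],
    [0,0,0],
    [0,0,0]
  ],
  "rot": [
    [0,0,0],
    [0,0,0],
    [0,0,0]
  ]
}}

```text
time: 14.9
ee_pos: [0.4337, 0.27, 0.0475]
eef_rot: [0.764, 0.645, 0.001, 0.0]
ft_force: [-0.2, -0.5, -0.2]
width: 0.0871
grip_force: 0.0
```

Run:
```python
from h import *
r.camera("scene");spots("scene",["nest_1"]);s=r.read_state();print(s["ee_pos"],s["eef_rot"],s["width"])
```

```text
scene spot_point nest_1 0.53 [ 0.436  0.274 -0.001] [221. 211.]
scene spot_point nest_1 0.37 [ 0.484  0.416 -0.001] [212. 194.]
[0.43370312 0.27006816 0.04755922] [7.63933740e-01 6.45293751e-01 1.10280913e-03 1.29545021e-05] 0.08715427711519397
```

Nest still there. Descend to about z = 0.005 and grip.

Emit:
{"fn": "arm_command", "kwargs": {
  "xyz": [
    [-0.001,0,-0.02],
    [-0.001,0,-0.035],
    [-0.001,0,-0.042],
    [-0.001,0,-0.042],
    [-0.001,0,-0.042]
  ],
  "rot": [
    [0,0,0],
    [0,0,0],
    [0,0,0],
    [0,0,0],
    [0,0,0]
  ]
}}

```text
time: 15.42
ee_pos: [0.4323, 0.2697, 0.0049]
eef_rot: [0.764, 0.645, 0.0, 0.0]
ft_force: [0.9, -0.7, 0.6]
width: 0.0874
grip_force: 0.0
```

Emit:
{"fn": "arm_command", "kwargs": {
  "xyz": [
    [0,0,0],
    [0,0,0],
    [0,0,0],
    [0,0,0],
    [0,0,0],
    [0,0,0],
    [0,0,0],
    [0,0,0]
  ],
  "rot": [
    [0,0,0],
    [0,0,0],
    [0,0,0],
    [0,0,0],
    [0,0,0],
    [0,0,0],
    [0,0,0],
    [0,0,0]
  ],
  "grip": 0.3
}}

```text
time: 16.08
ee_pos: [0.4321, 0.2695, 0.0044]
eef_rot: [0.764, 0.645, 0.0, 0.0]
ft_force: [0.1, -0.2, 0.2]
width: 0.0518
grip_force: 35.0
```

Emit:
{"fn": "arm_command", "kwargs": {
  "xyz": [
    [0,0,0.03],
    [0,0,0.06],
    [0,0,0.09],
    [0.02,-0.02,0.09],
    [0.04,-0.04,0.09],
    [0.06,-0.05,0.09],
    [0.08,-0.06,0.09],
    [0.1,-0.08,0.09],
    [0.12,-0.1,0.09],
    [0.14,-0.12,0.09],
    [0.16,-0.15,0.09],
    [0.18,-0.18,0.09],
    [0.18,-0.2,0.09],
    [0.18,-0.212,0.09],
    [0.18,-0.212,0.09],
    [0.18,-0.212,0.09],
    [0.18,-0.212,0.09],
    [0.18,-0.212,0.09],
    [0.18,-0.212,0.07],
    [0.18,-0.212,0.05]
  ],
  "rot": [
    [0,0,0],
    [0,0,0.1],
    [0,0,0.2],
    [0,0,0.32],
    [0,0,0.44],
    [0,0,0.56],
    [0,0,0.68],
    [0,0,0.8],
    [0,0,0.92],
    [0,0,1.04],
    [0,0,1.16],
    [0,0,1.28],
    [0,0,1.4],
    [0,0,1.52],
    [0,0,1.64],
    [0,0,1.716],
    [0,0,1.716],
    [0,0,1.716],
    [0,0,1.716],
    [0,0,1.716]
  ]
}}

```text
time: 17.75
ee_pos: [0.6128, 0.058, 0.0547]
eef_rot: [0.013, 1.0, 0.0, 0.001]
ft_force: [0.4, -0.1, -2.9]
width: 0.0514
grip_force: 35.0
```

Emit:
{"fn": "arm_command", "kwargs": {
  "xyz": [
    [0,0,0],
    [0,0,0],
    [0,0,0]
  ],
  "rot": [
    [0,0,0],
    [0,0,0],
    [0,0,0]
  ]
}}

```text
time: 18.0
ee_pos: [0.6123, 0.0578, 0.0551]
eef_rot: [0.012, 1.0, 0.0, 0.0]
ft_force: [-0.2, 0.8, -2.1]
width: 0.0516
grip_force: 35.0
```

Emit:
{"fn": "arm_command", "kwargs": {
  "xyz": [
    [0,0,-0.012],
    [0,0,-0.022],
    [0,0,-0.03],
    [0,0,-0.032],
    [0,0,-0.032],
    [0,0,-0.032]
  ],
  "rot": [
    [0,0,0],
    [0,0,0],
    [0,0,0],
    [0,0,0],
    [0,0,0],
    [0,0,0]
  ]
}}

```text
time: 18.5
ee_pos: [0.6124, 0.0576, 0.0223]
eef_rot: [0.011, 1.0, 0.0, 0.0]
ft_force: [2.0, 0.7, 1.8]
width: 0.0518
grip_force: 35.0
```

Emit:
{"fn": "arm_command", "kwargs": {
  "xyz": [
    [0,0,0],
    [0,0,0],
    [0,0,0],
    [0,0,0.03],
    [0,0,0.06],
    [0,0,0.075],
    [0,0.03,0.075],
    [0,0.065,0.075],
    [0,0.065,0.075]
  ],
  "rot": [
    [0,0,0],
    [0,0,0],
    [0,0,0],
    [0,0,0],
    [0,0,0],
    [0,0,0],
    [0,0,0],
    [0,0,0],
    [0,0,0]
  ],
  "grip": 0.75
}}

```text
time: 19.25
ee_pos: [0.6109, 0.1312, 0.0974]
eef_rot: [0.008, 1.0, 0.002, -0.0]
ft_force: [-0.9, 1.4, -0.4]
width: 0.0654
grip_force: 0.0
```

Emit:
{"fn": "arm_command", "kwargs": {
  "xyz": [
    [0,0,0],
    [0,0,0],
    [0,0,-0.03],
    [0,0,-0.06],
    [0,0,-0.071],
    [0,0,-0.071],
    [0,0,-0.071]
  ],
  "rot": [
    [0,0,0],
    [0,0,0],
    [0,0,0],
    [0,0,0],
    [0,0,0],
    [0,0,0],
    [0,0,0]
  ],
  "grip": 0
}}

```text
time: 19.83
ee_pos: [0.612, 0.1216, 0.0265]
eef_rot: [0.012, 1.0, -0.0, -0.0]
ft_force: [0.9, -0.2, -0.2]
width: 0.0266
grip_force: 0.0
```

Emit:
{"fn": "arm_command", "kwargs": {
  "xyz": [
    [0,-0.01,0],
    [0,-0.02,0],
    [0,-0.03,0],
    [-0.001,-0.04,0],
    [-0.001,-0.05,0],
    [-0.001,-0.06,0],
    [-0.002,-0.07,0],
    [-0.002,-0.08,0],
    [-0.002,-0.09,0],
    [-0.002,-0.1,0],
    [-0.003,-0.107,0],
    [-0.003,-0.113,0],
    [-0.003,-0.113,0]
  ],
  "rot": [
    [0,0,0],
    [0,0,0],
    [0,0,0],
    [0,0,0],
    [0,0,0],
    [0,0,0],
    [0,0,0],
    [0,0,0],
    [0,0,0],
    [0,0,0],
    [0,0,0],
    [0,0,0],
    [0,0,0]
  ]
}}

```text
time: 20.92
ee_pos: [0.6105, 0.0085, 0.0279]
eef_rot: [0.012, 1.0, 0.001, 0.002]
ft_force: [0.8, 1.1, 0.6]
width: 0.0006
grip_force: 0.5
```

Run:
```python
from h import *
r.camera("top");spots("top",["nest_1","cap_bin"]);s=r.read_state();print(s["ft_force"],s["ee_pos"])
save("scene","g3.png",(240,170,340,250),7)
spots("scene",["nest_1"]);
```

```text
top spot_point nest_1 0.86 [0.48  0.411 0.003] [191. 217.]
top spot_point nest_1 0.67 [0.412 0.733 0.002] [111. 234.]
top spot_point nest_1 0.22 [ 0.443 -0.175  0.001] [338. 228.]
top spot_point cap_bin 0.97 [ 0.44  -0.178  0.002] [339. 228.]
top spot_point cap_bin 0.16 [0.519 0.571 0.   ] [152. 207.]
[0.47323742 0.84655581 0.67881595] [0.60916465 0.00856135 0.02689334]
scene spot_point nest_1 0.76 [ 0.485  0.412 -0.003] [213. 194.]
scene spot_point nest_1 0.74 [0.509 0.015 0.063] [272. 219.]
scene spot_point nest_1 0.36 [0.421 0.736 0.003] [166. 171.]
```

View pics/g3.png

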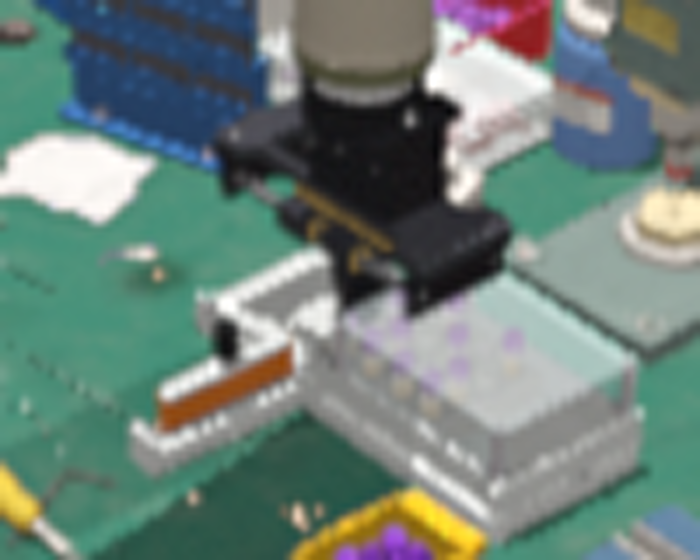

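Both nests are in the lane; their caps show at (370–520, 310–380) in the crop. Now the third nest at px (191,218).

Emit:
{"fn": "arm_command", "kwargs": {
  "xyz": [
    [0,0.01,0.03],
    [0,0.01,0.07],
    [0,0.03,0.1],
    [-0.01,0.06,0.1],
    [-0.02,0.09,0.1],
    [-0.04,0.12,0.1],
    [-0.05,0.16,0.1],
    [-0.06,0.2,0.1],
    [-0.08,0.24,0.1],
    [-0.09,0.28,0.1],
    [-0.1,0.32,0.1],
    [-0.11,0.36,0.1],
    [-0.127,0.4,0.1],
    [-0.127,0.4,0.1],
    [-0.127,0.4,0.1],
    [-0.127,0.4,0.1],
    [-0.127,0.4,0.1],
    [-0.127,0.4,0.08],
    [-0.127,0.4,0.05],
    [-0.127,0.4,0.03]
  ],
  "rot": [
    [0,0,0],
    [0,0,-0.1],
    [0,0,-0.22],
    [0,0,-0.34],
    [0,0,-0.46],
    [0,0,-0.58],
    [0,0,-0.7],
    [0,0,-0.82],
    [0,0,-0.94],
    [0,0,-1.06],
    [0,0,-1.18],
    [0,0,-1.3],
    [0,0,-1.384],
    [0,0,-1.384],
    [0,0,-1.384],
    [0,0,-1.384],
    [0,0,-1.384],
    [0,0,-1.384],
    [0,0,-1.384],
    [0,0,-1.384]
  ],
  "grip": 1
}}

```text
time: 22.83
ee_pos: [0.4829, 0.4069, 0.0547]
eef_rot: [0.648, 0.762, -0.0, 0.0]
ft_force: [-0.6, -0.5, -0.0]
width: 0.0868
grip_force: 0.0
```

Emit:
{"fn": "arm_command", "kwargs": {
  "xyz": [
    [0,0,0],
    [0,0,0],
    [0,0,0]
  ],
  "rot": [
    [0,0,0],
    [0,0,0],
    [0,0,0]
  ]
}}

```text
time: 23.08
ee_pos: [0.4833, 0.409, 0.0579]
eef_rot: [0.647, 0.762, 0.001, 0.0]
ft_force: [0.7, 0.1, 0.3]
width: 0.0867
grip_force: 0.0
```

Run:
```python
from h import *
r.camera("scene");spots("scene",["nest_1"]);s=r.read_state();print(s["ee_pos"],s["eef_rot"],s["width"])
```

```text
scene spot_point nest_1 0.5 [0.483 0.411 0.001] [212. 194.]
[0.48318568 0.40982443 0.05824354] [6.47054295e-01 7.62442482e-01 1.46919675e-03 2.06576778e-04] 0.08714711360406573
```

Emit:
{"fn": "arm_command", "kwargs": {
  "xyz": [
    [-0.001,0,-0.02],
    [-0.001,0,-0.04],
    [-0.001,0,-0.053],
    [-0.001,0,-0.053],
    [-0.001,0,-0.053]
  ],
  "rot": [
    [0,0,0],
    [0,0,0],
    [0,0,0],
    [0,0,0],
    [0,0,0]
  ]
}}

```text
time: 23.6
ee_pos: [0.4812, 0.4096, 0.0037]
eef_rot: [0.647, 0.763, 0.0, 0.0]
ft_force: [-0.4, 0.0, 0.9]
width: 0.0871
grip_force: 0.0
```

Emit:
{"fn": "arm_command", "kwargs": {
  "xyz": [
    [0,0,0],
    [0,0,0],
    [0,0,0],
    [0,0,0],
    [0,0,0],
    [0,0,0],
    [0,0,0],
    [0,0,0]
  ],
  "rot": [
    [0,0,0],
    [0,0,0],
    [0,0,0],
    [0,0,0],
    [0,0,0],
    [0,0,0],
    [0,0,0],
    [0,0,0]
  ],
  "grip": 0.3
}}

```text
time: 24.27
ee_pos: [0.4813, 0.4097, 0.0035]
eef_rot: [0.647, 0.763, 0.0, 0.0]
ft_force: [1.4, -0.0, 1.4]
width: 0.0515
grip_force: 35.0
```

Emit:
{"fn": "arm_command", "kwargs": {
  "xyz": [
    [0,0,0.03],
    [0,0,0.06],
    [0,-0.02,0.09],
    [0,-0.05,0.09],
    [0.01,-0.08,0.09],
    [0.02,-0.11,0.09],
    [0.04,-0.14,0.09],
    [0.06,-0.17,0.09],
    [0.08,-0.2,0.09],
    [0.1,-0.23,0.09],
    [0.12,-0.26,0.09],
    [0.131,-0.29,0.09],
    [0.131,-0.32,0.09],
    [0.131,-0.352,0.09],
    [0.131,-0.352,0.09],
    [0.131,-0.352,0.09],
    [0.131,-0.352,0.09],
    [0.131,-0.352,0.09],
    [0.131,-0.352,0.07],
    [0.131,-0.352,0.05]
  ],
  "rot": [
    [0,0,0],
    [0,0,0.1],
    [0,0,0.2],
    [0,0,0.32],
    [0,0,0.44],
    [0,0,0.56],
    [0,0,0.68],
    [0,0,0.8],
    [0,0,0.92],
    [0,0,1.04],
    [0,0,1.16],
    [0,0,1.28],
    [0,0,1.384],
    [0,0,1.384],
    [0,0,1.384],
    [0,0,1.384],
    [0,0,1.384],
    [0,0,1.384],
    [0,0,1.384],
    [0,0,1.384]
  ]
}}

```text
time: 25.93
ee_pos: [0.6128, 0.0594, 0.0538]
eef_rot: [0.01, 1.0, 0.001, 0.001]
ft_force: [-0.6, -0.3, -3.2]
width: 0.0515
grip_force: 35.0
```

Emit:
{"fn": "arm_command", "kwargs": {
  "xyz": [
    [0,0,0],
    [0,0,0],
    [0,0,0]
  ],
  "rot": [
    [0,0,0],
    [0,0,0],
    [0,0,0]
  ]
}}

```text
time: 26.18
ee_pos: [0.6124, 0.0584, 0.0542]
eef_rot: [0.011, 1.0, 0.0, 0.0]
ft_force: [-0.4, 0.1, -0.8]
width: 0.0515
grip_force: 35.0
```

Emit:
{"fn": "arm_command", "kwargs": {
  "xyz": [
    [0,0,-0.012],
    [0,0,-0.022],
    [0,0,-0.03],
    [0,0,-0.032],
    [0,0,-0.032],
    [0,0,-0.032]
  ],
  "rot": [
    [0,0,0],
    [0,0,0],
    [0,0,0],
    [0,0,0],
    [0,0,0],
    [0,0,0]
  ]
}}

```text
time: 26.68
ee_pos: [0.6118, 0.0576, 0.0212]
eef_rot: [0.011, 1.0, 0.0, -0.0]
ft_force: [-2.4, -0.5, 2.8]
width: 0.0515
grip_force: 35.0
```

Emit:
{"fn": "arm_command", "kwargs": {
  "xyz": [
    [0,0,0],
    [0,0,0],
    [0,0,0],
    [0,0,0.03],
    [0,0,0.06],
    [0,0,0.075],
    [0,0.03,0.075],
    [0,0.065,0.075],
    [0,0.065,0.075]
  ],
  "rot": [
    [0,0,0],
    [0,0,0],
    [0,0,0],
    [0,0,0],
    [0,0,0],
    [0,0,0],
    [0,0,0],
    [0,0,0],
    [0,0,0]
  ],
  "grip": 0.75
}}

```text
time: 27.43
ee_pos: [0.6112, 0.1313, 0.0966]
eef_rot: [0.007, 1.0, 0.002, 0.0]
ft_force: [-0.6, 2.2, -0.7]
width: 0.0655
grip_force: 0.0
```

Emit:
{"fn": "arm_command", "kwargs": {
  "xyz": [
    [0,0,0],
    [0,0,0],
    [0,0,-0.03],
    [0,0,-0.06],
    [0,0,-0.071],
    [0,0,-0.071],
    [0,0,-0.071]
  ],
  "rot": [
    [0,0,0],
    [0,0,0],
    [0,0,0],
    [0,0,0],
    [0,0,0],
    [0,0,0],
    [0,0,0]
  ],
  "grip": 0
}}

```text
time: 28.02
ee_pos: [0.6121, 0.1216, 0.0255]
eef_rot: [0.012, 1.0, -0.0, -0.0]
ft_force: [0.7, 0.3, 0.4]
width: 0.0268
grip_force: 0.0
```

Emit:
{"fn": "arm_command", "kwargs": {
  "xyz": [
    [0,-0.01,0],
    [0,-0.02,0],
    [0,-0.03,0],
    [-0.001,-0.04,0],
    [-0.001,-0.05,0],
    [-0.001,-0.06,0],
    [-0.002,-0.07,0],
    [-0.002,-0.08,0],
    [-0.002,-0.09,0],
    [-0.002,-0.1,0],
    [-0.003,-0.107,0],
    [-0.003,-0.113,0],
    [-0.003,-0.113,0],
    [-0.003,-0.113,0]
  ],
  "rot": [
    [0,0,0],
    [0,0,0],
    [0,0,0],
    [0,0,0],
    [0,0,0],
    [0,0,0],
    [0,0,0],
    [0,0,0],
    [0,0,0],
    [0,0,0],
    [0,0,0],
    [0,0,0],
    [0,0,0],
    [0,0,0]
  ]
}}

```text
time: 29.18
ee_pos: [0.6103, 0.0091, 0.0267]
eef_rot: [0.012, 1.0, 0.001, 0.002]
ft_force: [1.6, 4.5, 0.9]
width: 0.0003
grip_force: 1.7
```

Emit:
{"fn": "arm_command", "kwargs": {
  "xyz": [
    [0,0.01,0.03],
    [0,0.01,0.07],
    [0,0.01,0.11],
    [-0.03,0.01,0.11],
    [-0.06,0.006,0.11],
    [-0.1,0.004,0.11],
    [-0.102,0.004,0.11],
    [-0.102,0.004,0.11],
    [-0.102,0.004,0.11],
    [-0.102,0.004,0.11],
    [-0.102,0.004,0.11],
    [-0.102,0.004,0.11],
    [-0.102,0.004,0.11],
    [-0.102,0.004,0.11],
    [-0.102,0.004,0.11],
    [-0.102,0.004,0.11],
    [-0.102,0.004,0.11],
    [-0.102,0.004,0.11]
  ],
  "rot": [
    [0,0,0],
    [0,0,0],
    [0,0,-0.12],
    [0,0,-0.24],
    [0,0,-0.36],
    [0,0,-0.48],
    [0,0,-0.6],
    [0,0,-0.72],
    [0,0,-0.84],
    [0,0,-0.96],
    [0,0,-1.08],
    [0,0,-1.2],
    [0,0,-1.32],
    [0,0,-1.44],
    [0,0,-1.571],
    [0,0,-1.571],
    [0,0,-1.571],
    [0,0,-1.571]
  ],
  "grip": 0.5
}}

```text
time: 30.68
ee_pos: [0.5068, 0.0129, 0.1354]
eef_rot: [0.714, 0.7, 0.0, 0.0]
ft_force: [1.0, -0.4, -0.2]
width: 0.0431
grip_force: 0.0
```

Run:
```python
from h import *
save("scene","g4.png",(240,170,340,250),7);s=r.read_state();print(s["ee_pos"],s["eef_rot"])
spots("scene",["gate_knob"]);
```

```text
[0.50687727 0.01311459 0.13538429] [7.14137612e-01 7.00005328e-01 8.23310115e-05 6.82135847e-05]
scene spot_point gate_knob 0.7 [ 0.611 -0.078  0.019] [305. 227.]
scene spot_point gate_knob 0.69 [0.509 0.016 0.065] [272. 218.]
```

View pics/g4.png

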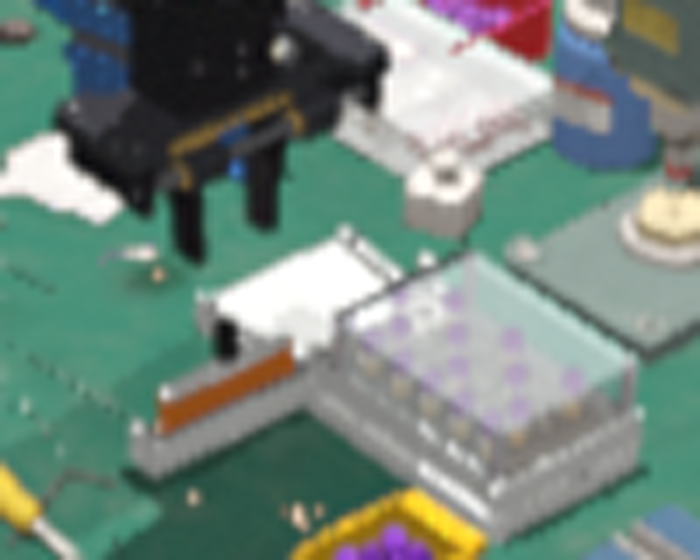

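All three nests are in the lane, upright, with caps at (370–575, 300–420) in the crop. The ledge is empty and the gate mouth is clear. Next I shut the gate.

Emit:
{"fn": "arm_command", "kwargs": {
  "xyz": [
    [0,0,-0.03],
    [0,0,-0.06],
    [0,0,-0.074],
    [0,0,-0.074],
    [0,0,-0.074]
  ],
  "rot": [
    [0,0,0],
    [0,0,0],
    [0,0,0],
    [0,0,0],
    [0,0,0]
  ]
}}

```text
time: 31.2
ee_pos: [0.5066, 0.0133, 0.0611]
eef_rot: [0.715, 0.699, -0.001, -0.0]
ft_force: [0.7, 0.6, -0.1]
width: 0.0433
grip_force: 0.0
```

Emit:
{"fn": "arm_command", "kwargs": {
  "xyz": [
    [0,0,0],
    [0,0,0],
    [0,0,0],
    [0,0,0],
    [0,0,0],
    [0,0,0]
  ],
  "rot": [
    [0,0,0],
    [0,0,0],
    [0,0,0],
    [0,0,0],
    [0,0,0],
    [0,0,0]
  ],
  "grip": 0,
  "squeeze": 15
}}

```text
time: 31.7
ee_pos: [0.5082, 0.0136, 0.0618]
eef_rot: [0.715, 0.699, 0.001, 0.001]
ft_force: [4.8, 0.2, -0.9]
width: 0.0151
grip_force: 15.0
```

Emit:
{"fn": "arm_command", "kwargs": {
  "xyz": [
    [0.01,0,0],
    [0.02,-0.001,0],
    [0.035,-0.001,0],
    [0.05,-0.002,0],
    [0.065,-0.002,0],
    [0.08,-0.002,0],
    [0.09,-0.003,0],
    [0.1,-0.003,0],
    [0.104,-0.003,0],
    [0.107,-0.003,0],
    [0.109,-0.003,0],
    [0.109,-0.003,0]
  ],
  "rot": [
    [0,0,0],
    [0,0,0],
    [0,0,0],
    [0,0,0],
    [0,0,0],
    [0,0,0],
    [0,0,0],
    [0,0,0],
    [0,0,0],
    [0,0,0],
    [0,0,0],
    [0,0,0]
  ]
}}

```text
time: 32.7
ee_pos: [0.6144, 0.0096, 0.0617]
eef_rot: [0.715, 0.699, -0.002, -0.001]
ft_force: [-12.3, -2.2, 13.5]
width: 0.0152
grip_force: 15.0
```

Emit:
{"fn": "arm_command", "kwargs": {
  "xyz": [
    [-0.002,0,0],
    [-0.002,0,0],
    [-0.002,0,0],
    [-0.002,0,0.04],
    [-0.002,0,0.08],
    [-0.03,-0.02,0.1],
    [-0.06,-0.05,0.1],
    [-0.08,-0.08,0.1],
    [-0.1,-0.11,0.1],
    [-0.12,-0.14,0.1],
    [-0.14,-0.17,0.1],
    [-0.156,-0.187,0.1],
    [-0.156,-0.187,0.1],
    [-0.156,-0.187,0.1],
    [-0.156,-0.187,0.1],
    [-0.156,-0.187,0.1],
    [-0.156,-0.187,0.1],
    [-0.156,-0.187,0.1],
    [-0.156,-0.187,0.1],
    [-0.156,-0.187,0.1]
  ],
  "rot": [
    [0,0,0],
    [0,0,0],
    [0,0,0],
    [0,0,0],
    [0,0,0],
    [0,0,-0.12],
    [0,0,-0.24],
    [0,0,-0.36],
    [0,0,-0.48],
    [0,0,-0.6],
    [0,0,-0.72],
    [0,0,-0.84],
    [0,0,-0.96],
    [0,0,-1.08],
    [0,0,-1.2],
    [0,0,-1.32],
    [0,0,-1.44],
    [0,0,-1.55],
    [0,0,-1.55],
    [0,0,-1.55]
  ],
  "grip": 0.5
}}

```text
time: 34.37
ee_pos: [0.4601, -0.1764, 0.1612]
eef_rot: [1.0, 0.001, 0.0, 0.0]
ft_force: [0.5, 0.9, -0.6]
width: 0.0437
grip_force: 0.0
```

Run:
```python
from h import *
save("scene","g5.png",(220,150,340,270),5)
spots("scene",["gate_knob","cap_bin","bin_lip","louvre_top","panel"]);s=r.read_state();print(s["ee_pos"],s["eef_rot"],s["ft_force"])
r.camera("top");spots("top",["louvre_top","panel","bin_lip","cap_bin"])
```

```text
scene spot_point gate_knob 0.37 [0.615 0.009 0.065] [292. 209.]
scene spot_point cap_bin 0.81 [ 0.443 -0.177 -0.002] [291. 260.]
scene spot_point cap_bin 0.29 [0.761 0.092 0.002] [303. 200.]
scene spot_point bin_lip 0.85 [ 0.509 -0.174  0.034] [304. 246.]
scene spot_point louvre_top 0.81 [0.673 0.279 0.134] [261. 166.]
scene spot_point louvre_top 0.56 [ 0.769 -0.268 -0.006] [364. 238.]
scene spot_point panel 0.64 [0.685 0.287 0.   ] [262. 189.]
[ 0.45998123 -0.17648594  0.16127203] [ 9.99999894e-01 -4.56638596e-04  5.20814564e-05  4.15217932e-05] [ 0.14661254 -0.07621122 -0.17873367]
top spot_point louvre_top 0.69 [0.675 0.279 0.137] [222. 165.]
top spot_point panel 0.96 [0.683 0.281 0.006] [224. 167.]
top spot_point bin_lip 0.44 [ 0.503 -0.179  0.035] [341. 213.]
top spot_point cap_bin 0.47 [ 0.444 -0.178 -0.   ] [339. 227.]
```

View pics/g5.png

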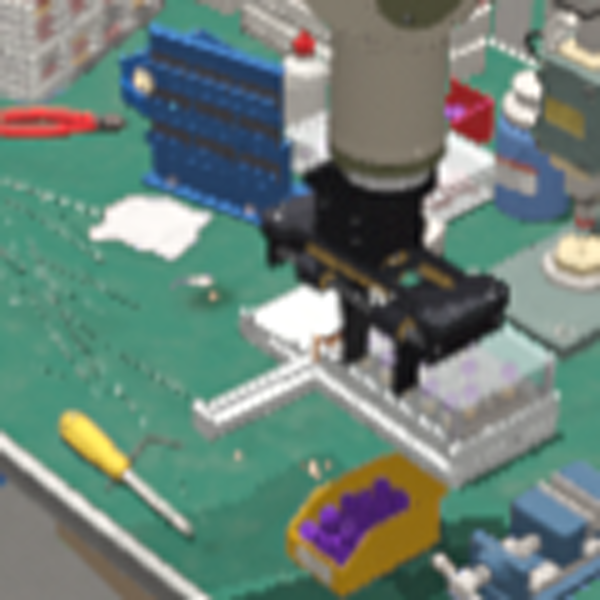

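The gate is shut: the orange plate is across the mouth at (325,345) and the track is empty. The yellow bin with purple caps at (365,525) is unmoved and is the one to hang.

Emit:
{"fn": "arm_command", "kwargs": {
  "xyz": [
    [0,0,0],
    [0,0,-0.03],
    [0,0,-0.06],
    [0,0,-0.06],
    [0,0,-0.09],
    [0,0,-0.115],
    [0,0,-0.13],
    [0,0,-0.143],
    [0,0,-0.143],
    [0,0,-0.143]
  ],
  "rot": [
    [0,0,0],
    [0,0,0],
    [0,0,0],
    [0,0,0],
    [0,0,0],
    [0,0,0],
    [0,0,0],
    [0,0,0],
    [0,0,0],
    [0,0,0]
  ],
  "grip": 1
}}

```text
time: 35.75
ee_pos: [0.4601, -0.1766, 0.019]
eef_rot: [1.0, -0.001, -0.0, 0.0]
ft_force: [0.2, -0.8, -0.4]
width: 0.0868
grip_force: 0.0
```

Emit:
{"fn": "arm_command", "kwargs": {
  "xyz": [
    [0,0,0],
    [0,0,0],
    [0,0,0],
    [0,0,0],
    [0,0,0],
    [0,0,0],
    [0,0,0],
    [0,0,0]
  ],
  "rot": [
    [0,0,0],
    [0,0,0],
    [0,0,0],
    [0,0,0],
    [0,0,0],
    [0,0,0],
    [0,0,0],
    [0,0,0]
  ],
  "grip": 0.4,
  "squeeze": 25
}}

```text
time: 36.42
ee_pos: [0.4604, -0.1767, 0.0188]
eef_rot: [1.0, -0.001, 0.0, 0.0]
ft_force: [-1.4, -0.8, 6.7]
width: 0.0639
grip_force: 25.0
```

Emit:
{"fn": "arm_command", "kwargs": {
  "xyz": [
    [0,0,0.02],
    [0,0,0.05],
    [0,0,0.08],
    [0,0.01,0.112],
    [0.01,0.04,0.112],
    [0.02,0.07,0.112],
    [0.03,0.1,0.112],
    [0.04,0.13,0.112],
    [0.05,0.16,0.112],
    [0.06,0.19,0.112],
    [0.07,0.22,0.112],
    [0.08,0.25,0.112],
    [0.09,0.28,0.112],
    [0.1,0.31,0.112],
    [0.105,0.34,0.112],
    [0.11,0.37,0.112],
    [0.115,0.4,0.112],
    [0.118,0.42,0.112],
    [0.118,0.431,0.112],
    [0.118,0.431,0.112]
  ],
  "rot": [
    [0,0,0],
    [0,0,0],
    [0,0,0],
    [0,0,0],
    [0,0,0.02],
    [0,0,0.04],
    [0,0,0.06],
    [0,0,0.08],
    [0,0,0.1],
    [0,0,0.12],
    [0,0,0.14],
    [0,0,0.16],
    [0,0,0.18],
    [0,0,0.2],
    [0,0,0.22],
    [0,0,0.24],
    [0,0,0.262],
    [0,0,0.262],
    [0,0,0.262],
    [0,0,0.262]
  ]
}}

```text
time: 38.08
ee_pos: [0.5768, 0.2573, 0.1295]
eef_rot: [0.991, 0.131, -0.001, -0.0]
ft_force: [-0.5, 0.7, -2.2]
width: 0.0638
grip_force: 25.0
```

Emit:
{"fn": "arm_command", "kwargs": {
  "xyz": [
    [0,0,0],
    [0,0,0],
    [0,0,0],
    [0,0,0]
  ],
  "rot": [
    [0,0,0],
    [0,0,0],
    [0,0,0],
    [0,0,0]
  ]
}}

```text
time: 38.42
ee_pos: [0.5782, 0.2529, 0.1305]
eef_rot: [0.992, 0.128, 0.0, 0.0]
ft_force: [0.2, -0.1, -2.0]
width: 0.064
grip_force: 25.0
```

Run:
```python
from h import *
for i in range(2):
    save("scene","g6.png",(215,130,315,210),7)
    spots("scene",["bin_lip","louvre_top","cap_bin"])
s=r.read_state();print(s["ee_pos"],s["eef_rot"],s["ft_force"],s["width"])
```

```text
scene spot_point bin_lip 0.82 [0.626 0.268 0.147] [255. 168.]
scene spot_point louvre_top 0.62 [0.674 0.281 0.136] [261. 166.]
scene spot_point louvre_top 0.41 [ 0.769 -0.27  -0.005] [364. 238.]
scene spot_point louvre_top 0.35 [0.52  0.58  0.004] [199. 177.]
scene spot_point cap_bin 0.8 [0.559 0.251 0.111] [246. 182.]
scene spot_point cap_bin 0.67 [0.521 0.58  0.004] [199. 177.]
scene spot_point bin_lip 0.89 [0.629 0.269 0.15 ] [255. 167.]
scene spot_point louvre_top 0.83 [0.674 0.278 0.135] [261. 166.]
scene spot_point cap_bin 0.59 [0.564 0.255 0.11 ] [246. 181.]
[0.57794561 0.25446243 0.13025308] [9.91578026e-01 1.29510680e-01 1.09372872e-05 5.17949295e-05] [ 0.52730411 -0.19396998 -1.55048462] 0.06373847829146655
```

View pics/g6.png

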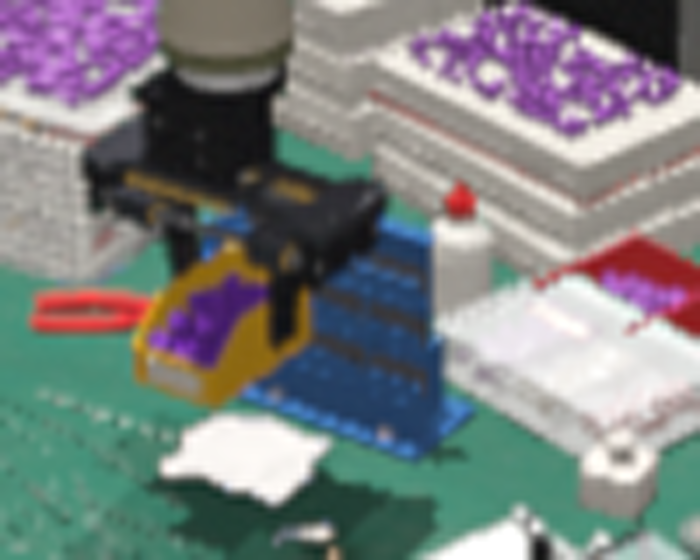

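The bin is level in the gripper at (220,330), in front of the panel's top row, with the lip about 5 cm short of it. I'll advance until the lip touches the sheet.

Emit:
{"fn": "arm_command", "kwargs": {
  "xyz": [
    [0.0145,0.004,0],
    [0.029,0.008,0],
    [0.039,0.01,0],
    [0.046,0.012,0],
    [0.048,0.013,0],
    [0.048,0.013,0],
    [0.048,0.013,0]
  ],
  "rot": [
    [0,0,0],
    [0,0,0],
    [0,0,0],
    [0,0,0],
    [0,0,0],
    [0,0,0],
    [0,0,0]
  ]
}}

```text
time: 39.4
ee_pos: [0.6255, 0.2675, 0.13]
eef_rot: [0.992, 0.13, -0.0, 0.0]
ft_force: [-0.1, -0.3, -2.4]
width: 0.0639
grip_force: 25.0
```

Emit:
{"fn": "arm_command", "kwargs": {
  "xyz": [
    [0.003,0.001,0],
    [0.005,0.0013,0],
    [0.006,0.0016,0],
    [0.006,0.0016,0],
    [0.006,0.0016,0]
  ],
  "rot": [
    [0,0,0],
    [0,0,0],
    [0,0,0],
    [0,0,0],
    [0,0,0]
  ]
}}

```text
time: 39.82
ee_pos: [0.6319, 0.2691, 0.1303]
eef_rot: [0.992, 0.13, 0.0, 0.0]
ft_force: [-0.3, 0.3, -1.7]
width: 0.0639
grip_force: 25.0
```

Emit:
{"fn": "arm_command", "kwargs": {
  "xyz": [
    [0.002,0.0005,0],
    [0.003,0.001,0],
    [0.003,0.001,0],
    [0.003,0.001,0]
  ],
  "rot": [
    [0,0,0],
    [0,0,0],
    [0,0,0],
    [0,0,0]
  ]
}}

```text
time: 40.15
ee_pos: [0.635, 0.2701, 0.1302]
eef_rot: [0.992, 0.13, -0.0, 0.0]
ft_force: [0.2, 0.3, -1.7]
width: 0.0637
grip_force: 25.0
```

Emit:
{"fn": "arm_command", "kwargs": {
  "xyz": [
    [0.001,0,0],
    [0.002,0.0005,0],
    [0.002,0.0005,0],
    [0.002,0.0005,0]
  ],
  "rot": [
    [0,0,0],
    [0,0,0],
    [0,0,0],
    [0,0,0]
  ]
}}

```text
time: 40.48
ee_pos: [0.637, 0.2706, 0.1302]
eef_rot: [0.992, 0.13, -0.0, 0.0]
ft_force: [-0.2, -1.0, -1.6]
width: 0.0639
grip_force: 25.0
```

Emit:
{"fn": "arm_command", "kwargs": {
  "xyz": [
    [0.001,0,0],
    [0.002,0.0005,0],
    [0.002,0.0005,0],
    [0.002,0.0005,0]
  ],
  "rot": [
    [0,0,0],
    [0,0,0],
    [0,0,0],
    [0,0,0]
  ]
}}

```text
time: 40.82
ee_pos: [0.6386, 0.2708, 0.1302]
eef_rot: [0.992, 0.129, -0.001, 0.0]
ft_force: [-4.6, -2.5, -0.2]
width: 0.0642
grip_force: 25.0
```

Emit:
{"fn": "arm_command", "kwargs": {
  "xyz": [
    [-0.0035,-0.001,0],
    [-0.0035,-0.001,0],
    [-0.0035,-0.001,-0.004],
    [-0.0035,-0.001,-0.008],
    [-0.0035,-0.001,-0.012],
    [-0.0035,-0.001,-0.016],
    [-0.0035,-0.001,-0.018],
    [-0.0035,-0.001,-0.018],
    [-0.0035,-0.001,-0.018]
  ],
  "rot": [
    [0,0,0],
    [0,0,0],
    [0,0,0],
    [0,0,0],
    [0,0,0],
    [0,0,0],
    [0,0,0],
    [0,0,0],
    [0,0,0]
  ]
}}

```text
time: 41.57
ee_pos: [0.6354, 0.2701, 0.1121]
eef_rot: [0.992, 0.13, -0.0, 0.0]
ft_force: [0.1, 0.5, -1.7]
width: 0.0639
grip_force: 25.0
```

Emit:
{"fn": "arm_command", "kwargs": {
  "xyz": [
    [0,0,-0.002],
    [0,0,-0.004],
    [0,0,-0.005],
    [0,0,-0.005]
  ],
  "rot": [
    [0,0,0],
    [0,0,0],
    [0,0,0],
    [0,0,0]
  ]
}}

```text
time: 41.9
ee_pos: [0.6355, 0.2701, 0.1071]
eef_rot: [0.992, 0.13, 0.0, 0.0]
ft_force: [-0.2, -0.5, -2.1]
width: 0.0642
grip_force: 25.0
```

Emit:
{"fn": "arm_command", "kwargs": {
  "xyz": [
    [0,0,-0.001],
    [0,0,-0.002],
    [0,0,-0.002]
  ],
  "rot": [
    [0,0,0],
    [0,0,0],
    [0,0,0]
  ]
}}

```text
time: 42.15
ee_pos: [0.6359, 0.2703, 0.106]
eef_rot: [0.992, 0.13, 0.001, -0.0]
ft_force: [-1.4, -0.1, 4.7]
width: 0.0639
grip_force: 25.0
```

Emit:
{"fn": "arm_command", "kwargs": {
  "xyz": [
    [0,0,0],
    [0,0,0],
    [0,0,0],
    [0,0,0],
    [0,0,0],
    [0,0,0]
  ],
  "rot": [
    [0,0,0],
    [0,0,0],
    [0,0,0],
    [0,0,0],
    [0,0,0],
    [0,0,0]
  ],
  "grip": 0.95
}}

```text
time: 42.65
ee_pos: [0.6354, 0.2701, 0.1051]
eef_rot: [0.992, 0.129, -0.0, 0.0]
ft_force: [-1.1, -0.4, 0.0]
width: 0.0824
grip_force: 0.0
```

Emit:
{"fn": "arm_command", "kwargs": {
  "xyz": [
    [0,0,0.01],
    [0,0,0.03],
    [0,0,0.06],
    [0,0,0.09],
    [-0.03,0,0.12],
    [-0.07,-0.03,0.14],
    [-0.11,-0.06,0.14],
    [-0.15,-0.09,0.14],
    [-0.19,-0.12,0.14],
    [-0.2,-0.15,0.14],
    [-0.2,-0.15,0.14],
    [-0.2,-0.15,0.14]
  ],
  "rot": [
    [0,0,0],
    [0,0,0],
    [0,0,0],
    [0,0,0],
    [0,0,0],
    [0,0,0],
    [0,0,0],
    [0,0,0],
    [0,0,0],
    [0,0,0],
    [0,0,0],
    [0,0,0]
  ]
}}

```text
time: 43.65
ee_pos: [0.4337, 0.1161, 0.2467]
eef_rot: [0.992, 0.127, 0.001, -0.001]
ft_force: [1.1, -0.5, 0.3]
width: 0.0824
grip_force: 0.0
```

Run:
```python
from h import *
save("scene","g7.png",(180,130,340,250),5)
spots("scene",["bin_lip","cap_bin","gate_knob","nest_1"])
s=r.read_state();print(s["ee_pos"],s["ft_force"],s["width"],s["time"])
```

```text
scene spot_point bin_lip 0.62 [0.684 0.284 0.127] [262. 166.]
scene spot_point cap_bin 0.69 [0.624 0.268 0.082] [255. 181.]
scene spot_point cap_bin 0.63 [ 0.77  -0.269 -0.004] [364. 237.]
scene spot_point cap_bin 0.59 [0.675 0.28  0.137] [261. 166.]
scene spot_point gate_knob 0.38 [0.614 0.008 0.065] [292. 209.]
scene spot_point gate_knob 0.3 [0.761 0.095 0.001] [302. 200.]
scene spot_point gate_knob 0.22 [0.519 0.578 0.001] [199. 177.]
scene spot_point nest_1 0.72 [ 0.77  -0.271 -0.004] [365. 238.]
scene spot_point nest_1 0.55 [ 0.608 -0.129  0.017] [313. 234.]
[0.43588399 0.12101299 0.2454654 ] [ 0.49351684  0.61183228 -0.01160151] 0.08252834285277709 43.9
```

View pics/g7.png

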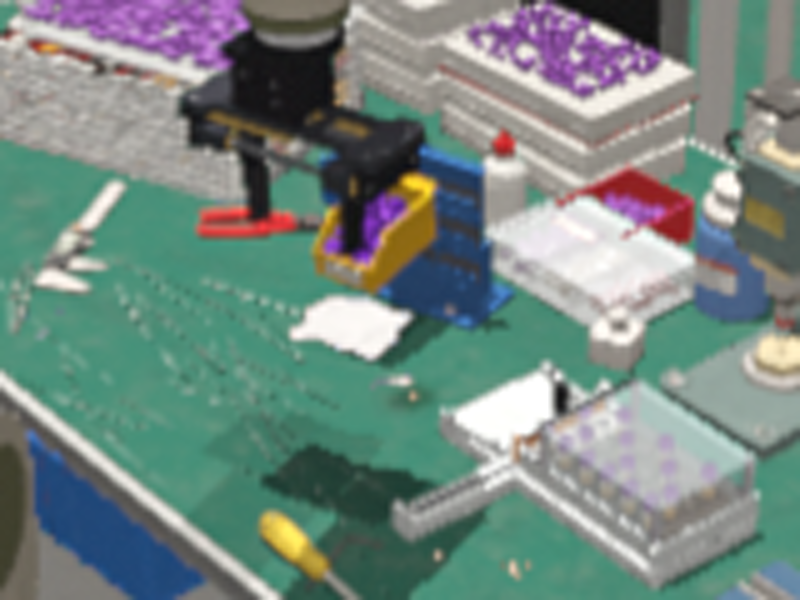

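The bin hangs on the top row at (375,230). The gate is shut with its knob at (560,395), all three nests are in the lane, and the bystanders have not moved.

```bash
python3 -c "
from bench import r
print(r.close_job())"
```

```text
the job is handed in; nothing more can be done
None
```

The job is handed in: all three aluminium nests are upright in the lane behind the fully shut gate, the yellow bin hangs by its lip on the top louvre row, and the tools and look-alikes were left where they were; I don't have the judge's result.

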